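# Lock the dental surveyor's spindle at its height mark

### The arm

A 6-joint arm with a two-finger parallel gripper is mounted at the origin on a cart in front of the work surface, level with it; the furniture and walls round the work are solid. World frame = base frame: x ahead of the robot, y to its left, z up, the work surface at z = 0. Lengths are in m, angles in degrees, forces in N, time in s.
With the tool pointing down it reaches from about 0.4 to 0.825 m from the base axis. Payload 7 kg.
Tool frame: the origin (TCP) lies at the very end of the fingers, on their centre line; the grasp point (between the pads) lies 19 mm behind it (ctrl.grip_point_offset is the distance from the TCP to the grasp point, in m); x points along the fingers, z is the direction in which the jaws open and shut, and the axes are right-handed (so a half turn about x gives the same grasp; the last joint's range is limited). The gripper opens to 88 mm and grips with 3 to 60 N. Pads are 19 mm wide; open, the fingers measure 130 mm over their backs; the gripper's body (78 mm by 193 mm) begins 47 mm behind the grasp point.
Start: joints at [87.955, 20.546, 0.682, 0, -70.136, -16.507], TCP at [0.215, 0.64, 0.227] pointing down, gripper open.
Joint ranges: [-176.03, 176.03], [-82.01, 121.73], [-58.28, 71.71], [-173.87, 95.51], [-174.79, -0.11], [-173.66, 173.66]. Speed limits (degrees/s): [136.94, 136.94, 172.46, 180, 180, 180].

### API

Orientations are given as [roll, pitch, yaw] about the fixed x, y, z axes, in that order (R = Rz(yaw) Ry(pitch) Rx(roll)).
In Python, from plant import get_obs, snapshot, calibration, close_job, ctrl gives the robot as it stands.
- The arm moves only by the tool move_arm, never from a script. Its argument "commands" is a list that holds one entry, the list of rows, each a list of 4 numbers: the shift along the tool's x, y, z in cm, then the turn about the tool's x in rad. In form: [[[dx, dy, dz, spin], ...]]. A call has 1 to 8 rows; each row shifts and turns the commanded pose from where the row before left it, along the tool's axes as they then stand; what a row does not reach is not made up. A row lasts 1/10 s, in which the tool goes at most 50 mm and 8.59 degrees, less where a joint would pass 70% of its speed; a pose out of reach is approached as far as the arm can. A call with a gripper value outside its range is refused whole. "jaw" is the finger opening in cm, from 0 to 8.76, set as the call begins (left out, the last holds). The fingers move at their own pace and stop on an object; the grip force is fixed at half the most. Time passes only in rows, so rows that do not move let the fingers close. It gives the time, the measured TCP pose, the force and the opening at its end, in the units of the state.
- get_obs(): the state, without advancing time (a new reading comes with each control period).
- snapshot(name): name is "side" or "top"; returns (picture, depth): 480x640x3 uint8, red, green, blue; 480x640 float32, m along the optical axis (not along the pixel's ray), 0 where there is no reading.
- calibration(name): a dict with "mtx" (3x3 intrinsics, pixels), "k1" (the pictures are not rectified: a ray, as slopes to the right and down, at radius r is drawn at 1 + k1 r^2 times it, then the intrinsics apply), "T" (4x4, takes a point from camera to world coordinates). Camera axes: x right, y up, looking along -z (the intrinsics and any distortion apply to the point x, -y, -z); pixel columns grow to the right and rows downward; lengths in m; the calibration is good to about 2 mm. A picture is of the moment at which its call begins. calibration takes no time and is no camera call.
- close_job(): hands the job in, once; it reports no verdict.
The state is a dict: "clock": time; "joint_pos": joint angles; "qvel": joint speeds; "tau": joint torques, N m; "tool_pos": TCP position; "orientation": TCP orientation; "force": force on the tool from outside, world axes, zero at the start; "moment": the same for the moment, N m; "opening": finger opening in m.
Only numpy, scipy, OpenCV 4.12 (cv2) and the standard library are available. Lean on these libraries where they do the work, as an engineer would, in place of code of your own. Each camera call takes 0.05 s, during which the arm holds its last target. There are 200 camera calls.

### The job

Set the dental surveyor for marking the bracket height on the stone cast: grip the black knob on top of the spring-raised spindle and bring the spindle down until the lower edge of its red ring is level with the top of the steel lock collar. Keep it there in your grip and, without letting go, twist your hand clockwise (seen from above) so that a finger carries the upright blue lock lever all the way round to its stop. Finish still gripping the spindle at the mark with the lever closed, so that the setting can be checked before the lock is trusted, and leave the things lying around where they are.

Things in the scene. Friction and masses are not known exactly. Their poses are not given: they have to be found in the camera images.
- surveyor: dental surveyor, fixed: white base 165 x 110 mm, steel column behind, cross arm, round white head over a pale stone cast (the spindle never reaches it). Origin at worktop level on the spindle's vertical axis, z up, x towards the column (85 mm away). Base from 60 mm before to 105 mm behind the origin. Only spindle, knob and lever stand higher than 150 mm
- collar_top (a point): centre of the top face of the steel lock collar (30 mm in diameter), 150 mm above the worktop, through which the spindle slides; the reference for the red ring
- spindle: upright steel rod, 14 mm in diameter, fine black rings every 5 mm, the knob on top; slides straight up and down in the head, 56 mm at most. Origin on its axis, level with collar_top when fully up (the start), and sinks with it. A spring lifts it with about 2 N at the top, 5 N fully down; let go unlocked, it rises to the top. The closed lever clamps it
- mark_edge (a point): lower edge of the red ring (4 mm high, flush) on the spindle, on the spindle's axis: 30 to 46 mm above collar_top at the start, differing from run to run; it must come down level with collar_top
- knob_mid (a point): middle of the black ribbed grip knob on the spindle's top, on the axis: 24 mm in diameter, 30 mm high, underside 14 mm below this point, top 16 mm above. Underside 62 mm above collar_top when the spindle is fully up. It turns freely about the vertical on the spindle, so a hand gripping it can twist
- lock_lever (a joint): lock lever angle (rad): 0 open, 1.05 closed at its stop, growing clockwise from above; starts at 0 to 0.15. Stays where left; needs 0.05 N m, from 0.6 on (its cam bites) 0.1 to 0.3 N m. Axis vertical, 4 mm from the spindle's axis on the surveyor's -y side. A finger gripping the knob pushes the plate from about 35 degrees behind it (anticlockwise side); come down 50 degrees or more behind
- lever_plate (a point): point in the blue upright finger plate of the lock lever, 31.5 mm from the lever's axis, 30 mm above collar_top. The plate stands radially: 18 to 45 mm from that axis, 5.5 mm thick, its top 45 mm above collar_top. Open it points along 255 degrees (anticlockwise from the surveyor's x, seen from above: nearly -y), closed along 195 (nearly -x)
- bracket_gauge: thin steel gauge rod 8 x 173 x 8 mm lying on the near edge of the top; origin at the centre of its underside; leave alone
- bracket_tweezers: black bracket tweezers 13 x 139 x 11 mm lying near the front edge; origin at the centre of the underside; leave alone
- bottle_primer: small dark bottle with a yellow cap, 23 mm in diameter, 52 mm high, standing left of the surveyor; origin at the centre of its underside; leave alone
- bottle_dropper: white dropper bottle 29 mm in diameter, 81 mm high, standing left of the surveyor; origin at the centre of its underside; leave alone

How it is judged:
By the outcome, as a careful person would: the job done as asked, in the order asked, and still so for the second after the job is handed in, while the arm keeps its last pose, push and grip.
It also fails if it takes over 35 s, if anything falls off the work surface, if the arm or the gripper's body presses on something with over 40 N, if the wrist force passes 120 N, or if a joint passes its speed limit or range.

## Working session

There is one attempt and no reset: what is moved stays moved. The work goes in short steps, Python scripts to look and compute and a tool call to move; the robot and the scene stay as the last step left them, time stands still between calls to the robot, and variables do not carry over. Pictures are saved under pics/ and viewed, about 8 in all and at most 12, crops included, and the job is handed in when it is done.

Besides the shell and the picture viewer there is one more tool, called after ">>>" as a command line: name --argument value ..., lists and objects as JSON in quotes. move_arm: Moves the arm, as the interface text tells. Its arguments: {"type":"object","properties":{"commands":{"type":"array"},"jaw":{"type":"number"}},"required":["commands"]}

```bash
mkdir -p pics; ls
python3 - <<'E'
from plant import get_obs, snapshot, calibration, ctrl
import cv2,numpy as np
print(get_obs()); print(ctrl.grip_point_offset)
for n in("side","top"):
    p,d=snapshot(n); cv2.imwrite(f"pics/{n}0.png",p[:,:,::-1]); np.savez(f"{n}0.npz",p=p,d=d); print(n,calibration(n))
E
```

```text
pics
{'clock': 0.0, 'joint_pos': array([ 8.79537418e+01,  2.05911617e+01,  6.34047006e-01, -2.01441834e-02,
       -7.01372599e+01, -1.65065745e+01]), 'qvel': array([-0.04049634, -0.01956534,  0.02731334, -0.08170772,  0.04297009,
        0.05200538]), 'tau': array([-3.04603818e-04, -5.82714272e+01,  2.93052453e+01,  6.99722573e+00,
        6.85457155e-03, -1.72159080e-04]), 'tool_pos': array([0.21464389, 0.63943903, 0.22562779]), 'orientation': array([   5.16199586,   89.90374362, -103.39769681]), 'force': array([ 0.1860996 ,  0.17619965, -0.38699522]), 'moment': array([-0.04301578, -0.03613569, -0.04238522]), 'opening': 0.08731882459718084}
0.0188
side {'mtx': array([[488.47449834,   0.        , 324.93102675],
       [  0.        , 488.47449834, 240.72520879],
       [  0.        ,   0.        ,   1.        ]]), 'k1': -0.044176329244720515, 'T': array([[-0.96351932,  0.13690529, -0.22997273,  0.3452382 ],
       [-0.26674445, -0.42103597,  0.86693489,  1.03065562],
       [ 0.02186118,  0.89665247,  0.44219502,  0.53177104],
       [ 0.        ,  0.        ,  0.        ,  1.        ]])}
top {'mtx': array([[580.09229974,   0.        , 308.76645745],
       [  0.        , 580.09229974, 239.67481153],
       [  0.        ,   0.        ,   1.        ]]), 'k1': -0.0777910105269715, 'T': array([[ 0.00172092,  0.98940264, -0.14518764,  0.40649448],
       [-0.99949921,  0.00628933,  0.03101245,  0.31583306],
       [ 0.03159693,  0.14506156,  0.98891798,  1.10857572],
       [ 0.        ,  0.        ,  0.        ,  1.        ]])}
```

View pics/side0.png

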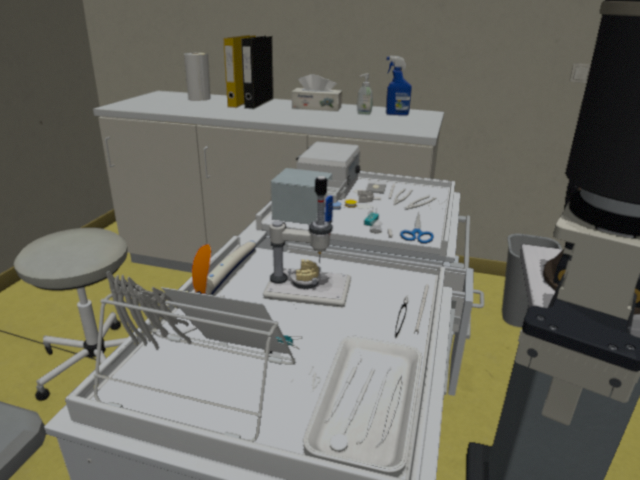

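View pics/top0.png

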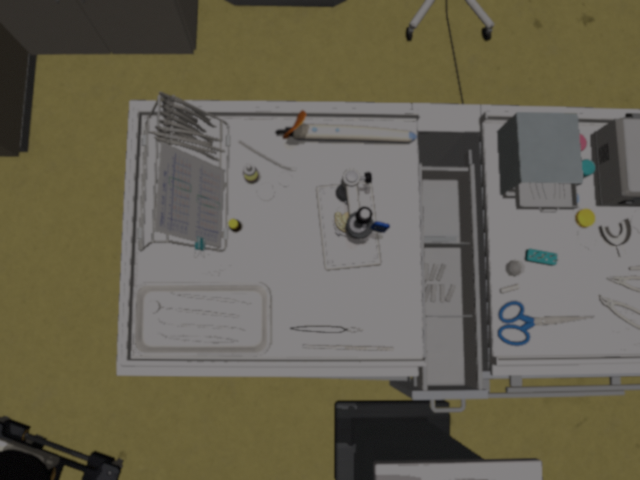

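The side view shows the knob at (321,185), the collar at (320,232) and the blue lever at (328,208). In the top view the knob is at (364,214), the lever at (380,227) and the column foot at (348,185), so surveyor x is close to world +x.

```bash
cat > h.py <<'E'
import numpy as np,cv2
from plant import calibration
def rays(n,uv):
    c=calibration(n); K=c["mtx"]
    q=cv2.undistortPoints(np.float64(uv).reshape(-1,1,2),K,np.array([c["k1"],0,0,0.]))[:,0]
    d=np.c_[q[:,0],-q[:,1],-np.ones(len(q))]@c["T"][:3,:3].T
    return c["T"][:3,3],d
def onz(n,uv,z):
    o,d=rays(n,uv); return o+d*((z-o[2])/d[:,2])[:,None]
def cloud(n,dep):
    v,u=np.mgrid[:480,:640]; o,d=rays(n,np.c_[u.ravel(),v.ravel()])
    return (o+d*dep.reshape(-1,1)).reshape(480,640,3)
def proj(n,P):
    c=calibration(n); P=np.atleast_2d(P)
    X=(P-c["T"][:3,3])@c["T"][:3,:3]; X=X*[1,-1,-1]
    return cv2.projectPoints(X,np.zeros(3),np.zeros(3),c["mtx"],np.array([c["k1"],0,0,0.]))[0][:,0]
def blue(p):
    h=cv2.cvtColor(p,cv2.COLOR_RGB2HSV); return (h[...,0]>105)&(h[...,0]<130)&(h[...,1]>140)
def red(p):
    q=p.astype(int); return (q[...,0]>1.7*q[...,1])&(q[...,0]>1.7*q[...,2])&(q[...,0]>50)
E
python3 - <<'E'
import numpy as np,cv2
from h import *
ims=[]
for n,(x0,y0) in(("side",(285,165)),("top",(310,165))):
    f=np.load(n+"0.npz");p,d=f["p"],f["d"];C=cloud(n,d)
    w=np.zeros((480,640),bool);w[y0:y0+110,x0:x0+90]=1
    for nm,m in(("blue",blue(p)&w),("red",red(p)&w)):
        v,u=np.nonzero(m)
        if len(u): print(n,nm,len(u),"px",u.min(),u.max(),v.min(),v.max(),"mean",u.mean(),v.mean(),C[m&(d>0)].mean(0))
    Z=C[...,2]
    for lo,hi in((.23,.26),(.143,.157),(.01,.03)):
        m=w&(Z>lo)&(Z<hi)&(d>0)
        if m.any(): q=C[m]; print(n,lo,len(q),q.mean(0),q.min(0),q.max(0))
    ims.append(cv2.resize(p[y0:y0+110,x0:x0+90],(400,490),interpolation=cv2.INTER_CUBIC))
cv2.imwrite("pics/crop0.png",np.hstack(ims)[:,:,::-1])
E
```

```text
side blue 133 px 325 331 196 220 mean 328.2631578947368 207.94736842105263 [0.56640063 0.17751726 0.16861578]
side red 7 px 318 322 200 201 mean 320.14285714285717 200.71428571428572 [0.57282919 0.21448866 0.19675414]
side 0.23 108 [0.57335685 0.21385652 0.23642726] [0.56259094 0.20289687 0.23010791] [0.58653721 0.22155996 0.24224224]
side 0.143 187 [0.57116875 0.20364535 0.14855026] [0.55186698 0.16070335 0.14300281] [0.59735166 0.22540219 0.15693383]
side 0.01 706 [ 0.63199447 -0.17729901  0.01667949] [ 0.51581993 -0.52696267  0.01000711] [0.75644033 0.21449061 0.02998555]
top blue 55 px 372 387 223 228 mean 379.8909090909091 225.1090909090909 [0.56624308 0.17180215 0.18774588]
top 0.23 216 [0.57358556 0.20490127 0.24186535] [0.56287214 0.19124264 0.23025844] [0.58748757 0.21628073 0.24711141]
top 0.143 497 [0.58769029 0.20314937 0.14748337] [0.55145972 0.15771884 0.14311148] [0.67155252 0.22295798 0.15684042]
top 0.01 3207 [0.58564317 0.21158345 0.01653664] [0.51107107 0.14498786 0.01002521] [0.68147405 0.26773073 0.02990458]
```

View pics/crop0.png

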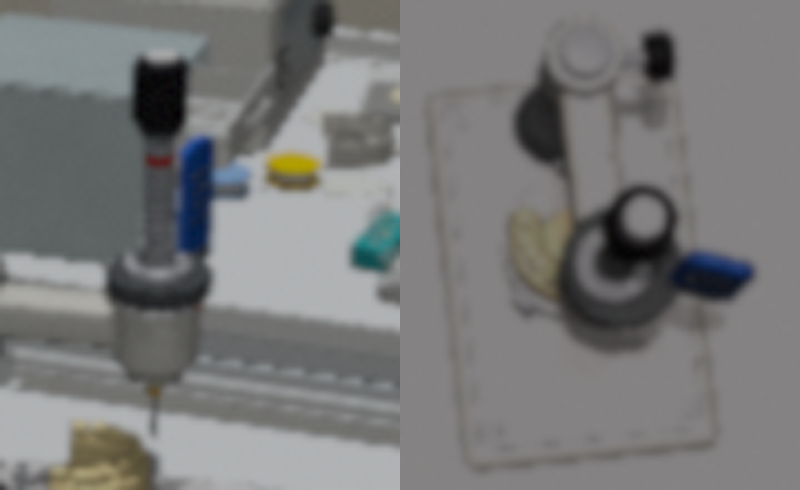

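The crops show the red ring at side (159,161), which is about pixel (321,201), and the knob with its underside near crop row 135. In the top crop the knob top is at (641,217) and the lever points to the right (-y). The base edges are tilted by about 6°.

Run:
```python
import numpy as np,cv2
from h import *
from plant import get_obs
from scipy.spatial.transform import Rotation as Ro
f=np.load("top0.npz");p,d=f["p"],f["d"];C=cloud("top",d)
w=np.zeros((480,640),bool);w[165:275,310:400]=1
Z=C[...,2]
m=w&(Z>.008)&(Z<.025)&(d>0)
m=cv2.morphologyEx(m.astype(np.uint8),cv2.MORPH_OPEN,np.ones((3,3)))
print("base z",np.median(Z[m>0]))
r=cv2.minAreaRect((C[m>0][:,:2]*1000).astype(np.float32));print("base rect",r)
k=w&(Z>.236)&(d>0); v,u=np.nonzero(k)
c,rad=cv2.minEnclosingCircle(np.c_[u,v].astype(np.float32)); print("knob top px",c,rad,onz("top",[c],.242))
b=blue(p)&w
q=C[b&(Z>.185)]; print("blue top pts",len(q),q.mean(0))
v,u=np.nonzero(b); P=onz("top",np.c_[u,v],.19); vv=np.linalg.eigh(np.cov(P[:,:2].T))[1][:,1]; print("blue dir",np.degrees(np.arctan2(vv[1],vv[0])),P.mean(0),P.min(0),P.max(0))
# side profile
A=np.array([.5737,.205])
for z in(.15,.18,.19,.212,.242): print(z,proj("side",[[*A,z]])[0],proj("top",[[*A,z]])[0])
s=np.load("side0.npz")["p"].astype(int)
for v in range(180,240): print(v,[tuple(s[v,u]) for u in(319,320,321)])
o=get_obs();R=Ro.from_euler("xyz",o["orientation"],degrees=True).as_matrix();print(R)
```

```text
base z 0.016397641343412483
base rect ((597.4846801757812, 206.17108154296875), (165.56089782714844, 110.29069519042969), 5.900653839111328)
knob top px (363.92608642578125, 213.68260192871094) 8.102822303771973 [[0.5743599  0.20447918 0.242     ]]
blue top pts 37 [0.56607621 0.1704015  0.19372439]
blue dir 87.39792617071892 [0.565869   0.17210683 0.19      ] [0.5610505  0.16053476 0.19      ] [0.56934158 0.1849791  0.19      ]
0.15 [320.63933432 221.6532889 ] [356.76519773 224.41307787]
0.18 [320.92500388 207.16282703] [358.84781026 221.2687641 ]
0.19 [321.02210988 202.24136584] [359.57120037 220.17650628]
0.212 [321.23914001 191.2496816 ] [361.21743916 217.69065488]
0.242 [321.54280642 175.88805287] [363.59202964 214.10456176]
180 [(np.int64(31), np.int64(30), np.int64(33)), (np.int64(36), np.int64(35), np.int64(37)), (np.int64(36), np.int64(34), np.int64(36))]
181 [(np.int64(15), np.int64(11), np.int64(16)), (np.int64(15), np.int64(14), np.int64(17)), (np.int64(15), np.int64(15), np.int64(19))]
182 [(np.int64(6), np.int64(6), np.int64(8)), (np.int64(11), np.int64(7), np.int64(10))
[... 7334 characters left out ...]
t64(109), np.int64(108)), (np.int64(107), np.int64(106), np.int64(106)), (np.int64(104), np.int64(104), np.int64(103))]
237 [(np.int64(101), np.int64(101), np.int64(98)), (np.int64(101), np.int64(100), np.int64(97)), (np.int64(101), np.int64(101), np.int64(98))]
238 [(np.int64(99), np.int64(99), np.int64(95)), (np.int64(102), np.int64(101), np.int64(98)), (np.int64(101), np.int64(101), np.int64(98))]
239 [(np.int64(100), np.int64(99), np.int64(96)), (np.int64(103), np.int64(102), np.int64(98)), (np.int64(104), np.int64(104), np.int64(100))]
[[-3.24626372e-04  9.48012403e-01 -3.18233213e-01]
 [-1.47377643e-03 -3.18233338e-01 -9.48011271e-01]
 [-9.99998861e-01  1.61255151e-04  1.50046527e-03]]
```

Run:
```python
from h import *
A=np.array([.5745,.2043]);n=np.array([.345,1.031])-A;n/=np.hypot(*n)
f=lambda r,z:proj("side",[[*(A+r*n),z]])[0]
print("collar junction pred",f(.007,.15),"obs ~224.7; knob rim",f(.012,.212),"obs 195.4; collar front edge",f(.015,.15), f(.012,.242),f(0,.242))
for off in(0,f(.007,.15)[1]-224.7,f(.012,.212)[1]-195.4):
    z=np.linspace(.17,.2,301);v=[f(.007,a)[1] for a in z]
    print(off,"ring centre z",np.interp(-(200.86+off),-np.array(v),z))
```

```text
collar junction pred [320.31040625 222.95211953] obs ~224.7; knob rim [320.88574679 193.36048536] obs 195.4; collar front edge [320.27750104 224.68355671] [321.18762441 177.85566549] [321.22807091 175.72557638]
0 ring centre z 0.19519582631435878
-1.7478804733322875 ring centre z 0.19869051531667095
-2.0395146431309286 ring centre z 0.19927247848279925
```

>>> move_arm --commands '[[[-2,0,0,0],[-3,0,0,0],[-1,1,0.6,0],[0,2.5,1.5,0],[0,3.5,2.2,0],[0,3.5,2.2,0],[0,3.5,2.2,0],[0,3.5,2.2,0]]]'

```text
clock: 0.9
tool_pos: [0.3467, 0.479, 0.2861]
orientation: [-21.0, 90.0, -129.5]
force: [1.0, 0.3, -0.1]
opening: 0.0877
```

>>> move_arm --commands '[[[0,3.5,2.2,0],[0,3.5,2.2,0],[0,3.5,2.2,0],[0,3.5,2.2,0],[0,3.5,2.2,0],[0,3.5,2.2,0],[0,2.5,1.5,0],[0,2,1,0]]]'

```text
clock: 1.7
tool_pos: [0.5385, 0.2487, 0.2861]
orientation: [-45.8, 90.0, -154.4]
force: [0.1, -0.1, 0.3]
opening: 0.0874
```

>>> move_arm --commands '[[[0,0,0,-0.14],[0,0,0,-0.14],[0,0,0,-0.14],[0,0,0,-0.14],[0,0,0,-0.14],[0,0,0,-0.14],[0,0,0,-0.14],[0,0,0,-0.14]]]'

```text
clock: 2.5
tool_pos: [0.5375, 0.2504, 0.2859]
orientation: [-110.1, 89.9, -154.2]
force: [-0.7, 0.0, 0.3]
opening: 0.0876
```

```bash
cat > st.py <<'E'
from plant import get_obs
import numpy as np
from scipy.spatial.transform import Rotation as Ro
def st(target=(.5745,.2043)):
    o=get_obs();R=Ro.from_euler("xyz",o["orientation"],degrees=True).as_matrix()
    print("t",o["clock"],"pos",o["tool_pos"].round(4),"open",round(o["opening"],4),"F",o["force"].round(1),"M",o["moment"].round(2),"j",o["joint_pos"].round(0))
    print("zang",np.degrees(np.arctan2(R[1,2],R[0,2]))%360,"x",R[:,0].round(4))
    e=np.array([*target,o["tool_pos"][2]])-o["tool_pos"]; print("err in tool cm",(R.T@e*100).round(2))
    return o,R
if __name__=="__main__": st()
E
python3 st.py
```

```text
t 2.5 pos [0.5375 0.2504 0.2859] open 0.0876 F [-0.7  0.   0.3] M [-0.08 -0.02  0.  ] j [ 44.  11.  -5.  -0. -74.  92.]
zang 315.9360243605048 x [-9.e-04 -4.e-04 -1.e+00]
err in tool cm [-0.   -0.74  5.87]
```

>>> move_arm --commands '[[[0,-0.4,2,0],[0,-0.34,2,0],[0,0,1.87,0],[0,0,0,-0.06],[0,0,0,0],[0,0,0,0]]]' --jaw 6.5

```text
clock: 3.1
tool_pos: [0.5743, 0.2043, 0.2862]
orientation: [-122.6, 90.0, -163.7]
force: [-0.2, -0.6, -0.4]
opening: 0.0651
```

Run:
```python
from st import st
from h import *
from plant import snapshot
st()
p,d=snapshot("top"); C=cloud("top",d); np.savez("top1.npz",p=p,d=d)
s,_=snapshot("side")
a=cv2.resize(p[165:285,300:420],(400,400),interpolation=cv2.INTER_CUBIC);b=cv2.resize(s[120:240,260:380],(400,400),interpolation=cv2.INTER_CUBIC)
cv2.imwrite("pics/c1.png",np.hstack([b,a])[:,:,::-1])
```

```text
t 3.1 pos [0.5743 0.2043 0.2862] open 0.0651 F [-0.2 -0.6 -0.4] M [-0.11 -0.08  0.01] j [ 38.  13.  -3.  -0. -75. 101.]
zang 318.95393104004836 x [-6.e-04 -2.e-04 -1.e+00]
err in tool cm [-0.    0.01  0.02]
```

View pics/c1.png

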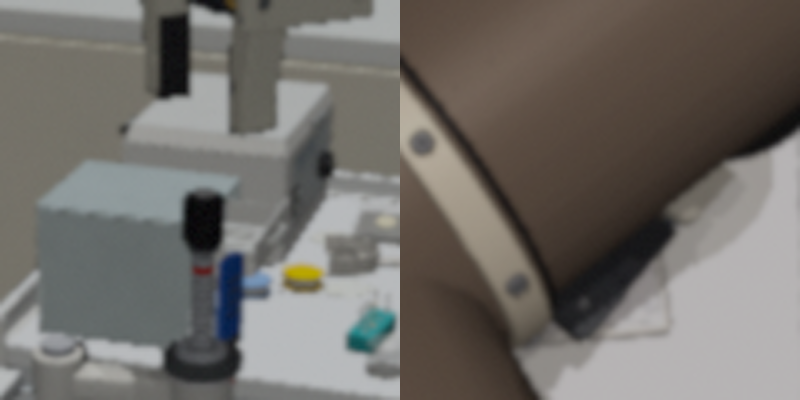

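The fingers sit centred above the knob at side crop (203,215), and the lever plate at (230,297) is clear. The arm blocks the top view. I'll descend and grip.

>>> move_arm --commands '[[[2,0,0,0],[2,0,0,0],[2,0,0,0],[1.4,0,0,0],[0,0,0,0]]]'

```text
clock: 3.7
tool_pos: [0.5734, 0.2042, 0.2105]
orientation: [-109.1, 89.8, -150.0]
force: [0.2, 0.6, -0.5]
opening: 0.0649
```

>>> move_arm --commands '[[[0,0,0,0],[0,0,0,0],[0,0,0,0],[0,0,0,0],[0,0,0,0],[0,0,0,0]]]' --jaw 1.5

```text
clock: 4.3
tool_pos: [0.5745, 0.2047, 0.2128]
orientation: [112.8, 90.0, 71.9]
force: [-2.3, 1.8, 2.4]
opening: 0.0232
```

Run:
```python
from st import st
from h import *
from plant import snapshot
st()
s,_=snapshot("side");np.savez("side2.npz",p=s)
cv2.imwrite("pics/c2.png",cv2.resize(s[160:250,275:375],(800,600)[::1] if 0 else (660,594),interpolation=cv2.INTER_CUBIC)[:,:,::-1])
```

```text
t 4.3 pos [0.5745 0.2047 0.2128] open 0.0232 F [-2.3  1.8  2.4] M [0.81 0.96 0.02] j [ 38.  15.  -9.  -0. -66. 101.]
zang 319.0493527492871 x [ 1.e-04  4.e-04 -1.e+00]
err in tool cm [-0.   -0.03  0.02]
```

View pics/c2.png

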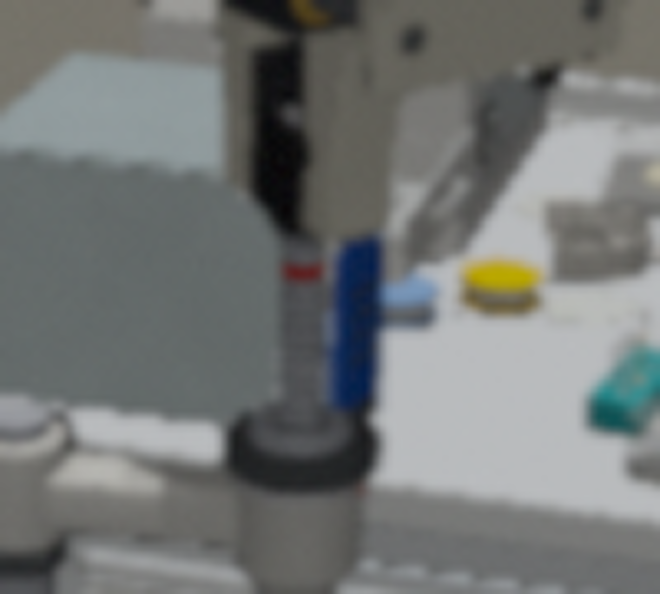

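The knob is gripped (23 mm opening). The red ring at crop (302,271) and the collar junction near (302,410) are both visible. I'll lower it 40 mm and then measure again.

>>> move_arm --commands '[[[0.5,0,0,0],[0.7,0,0,0],[0.7,0,0,0],[0.7,0,0,0],[0.7,0,0,0],[0.7,0,0,0],[0,0,0,0],[0,0,0,0]]]'

```text
clock: 5.15
tool_pos: [0.5746, 0.2047, 0.1724]
orientation: [-117.4, 90.0, -158.3]
force: [-2.8, 3.1, 4.5]
opening: 0.0227
```

```bash
cat > ring.py <<'E'
from st import st
from h import *
from plant import snapshot
import sys
def prof(ps):
    s=np.mean([p.astype(float) for p in ps],0)
    w=s[:,318:323].mean(1)
    return w[:,0]-w[:,1:].mean(1), w.mean(1)
if __name__=="__main__":
    st(); tag=sys.argv[1]
    ps=[snapshot("side")[0] for _ in range(3)]; np.savez(f"side{tag}.npz",p=ps)
    for nm,q in(("start",[np.load("side0.npz")["p"]]),("grip",[np.load("side2.npz")["p"]]),("now",ps)):
        r,g=prof(q); r=r+2.5; v=np.arange(480); k=slice(190,240); 
        c=(v[k]*np.clip(r[k],3,None)-v[k]*3).sum()/(np.clip(r[k],3,None)-3).sum()
        print(nm,"ring centroid row",c.round(2))
    print("red",r[205:235].round(0)); print("grey 205..",g[205:235].round(0))
    s=ps[-1]; cv2.imwrite(f"pics/r{tag}.png",cv2.resize(s[185:250,285:365],(720,585),interpolation=cv2.INTER_CUBIC)[:,:,::-1])
E
python3 ring.py 3
```

```text
t 5.15 pos [0.5746 0.2047 0.1724] open 0.0227 F [-2.8  3.1  4.5] M [0.87 1.17 0.04] j [ 38.  17. -12.  -0. -61. 101.]
zang 319.0603925578813 x [-3.e-04 -1.e-04 -1.e+00]
err in tool cm [ 0.   -0.03  0.02]
start ring centroid row 202.4
grip ring centroid row 201.71
now ring centroid row 216.72
red [ 4.  5.  5.  5.  5.  5.  5.  6.  6.  5.  3.  1.  0.  2. 15. 50. 54. 20.
  3.  0.  0. -1. -0. -0.  0.  0.  1.  0.  0.  2.]
grey 205.. [39. 44. 49. 52. 52. 52. 52. 53. 54. 52. 54. 64. 73. 78. 72. 59. 58. 71.
 76. 71. 73. 84. 86. 79. 57. 40. 38. 38. 40. 60.]
```

View pics/r3.png

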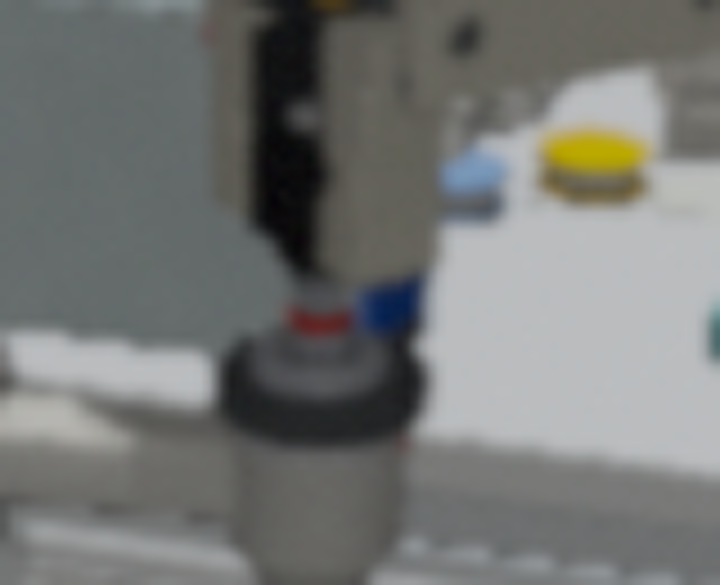

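The ring at crop (320,320) sits about 3 px above the collar junction near (320,355). That leaves roughly 5–6 mm to go. I'll lower most of it and use the ring's visible red amount as a check for sinking into the collar.

>>> move_arm --commands '[[[0.26,0,0,0],[0.26,0,0,0],[0,0,0,0],[0,0,0,0],[0,0,0,0]]]'

```text
clock: 5.8
tool_pos: [0.5746, 0.2046, 0.1675]
orientation: [89.7, 90.0, 48.7]
force: [-3.7, 2.6, 6.0]
opening: 0.0229
```

```bash
python3 ring.py 4
```

```text
t 5.8 pos [0.5746 0.2046 0.1675] open 0.0229 F [-3.7  2.6  6. ] M [1.   1.36 0.02] j [ 38.  17. -13.  -0. -60. 101.]
zang 319.05874541124103 x [ 1.e-04  1.e-04 -1.e+00]
err in tool cm [-0.   -0.03  0.02]
start ring centroid row 202.4
grip ring centroid row 201.71
now ring centroid row 218.55
red [ 5.  4.  4.  5.  5.  5.  6.  5.  6.  6.  6.  6.  4.  2.  1.  0.  7. 34.
 59. 35.  8.  0. -1. -0.  0.  0.  0.  0.  0.  1.]
grey 205.. [42. 38. 39. 44. 50. 52. 52. 54. 56. 57. 57. 57. 55. 58. 71. 80. 79. 65.
 51. 56. 70. 83. 86. 79. 57. 40. 38. 38. 41. 60.]
```

View pics/r4.png

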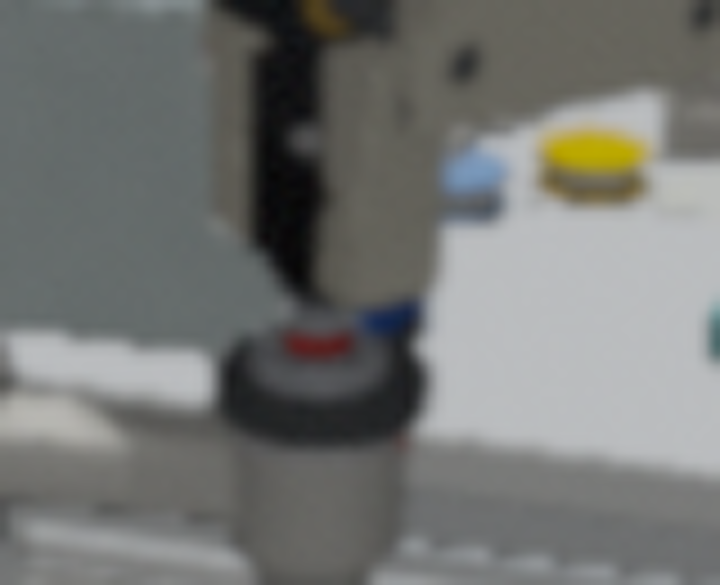

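The ring at crop (320,343) now sits right on the junction, fully visible, with no steel visible below it. Edge row is 224.0 against a junction at about 224.6. I'll go 0.6 mm further and then twist.

>>> move_arm --commands '[[[0.06,0,0,0],[0,0,0,0],[0,0,0,0]]]'

```text
clock: 6.25
tool_pos: [0.5746, 0.2046, 0.1668]
orientation: [110.0, 90.0, 69.1]
force: [-3.9, 3.2, 4.8]
opening: 0.0232
```

```bash
python3 ring.py 5
```

```text
t 6.25 pos [0.5746 0.2046 0.1668] open 0.0232 F [-3.9  3.2  4.8] M [1.18 1.41 0.  ] j [ 38.  17. -13.  -0. -60. 101.]
zang 319.05653027303936 x [ 0.e+00  1.e-04 -1.e+00]
err in tool cm [-0.   -0.03  0.01]
start ring centroid row 202.4
grip ring centroid row 201.71
now ring centroid row 218.27
red [ 5.  4.  4.  5.  5.  6.  6.  6.  6.  6.  6.  6.  5.  3.  1.  0.  3. 20.
 50. 40. 10.  0. -1. -1. -0.  0.  0.  0. -0.  2.]
grey 205.. [43. 38. 38. 42. 47. 51. 52. 53. 55. 57. 57. 56. 53. 54. 66. 74. 76. 66.
 53. 53. 69. 83. 86. 79. 57. 41. 38. 38. 40. 61.]
```

The red amount fell a little (143→123, part of it shading), so the edge is now just at or slightly below the collar top. I'll come back 0.3 mm and start the twist.

>>> move_arm --commands '[[[-0.03,0,0,0],[0,0,0,0],[0,0,0,0.1],[0,0,0,0.1],[0,0,0,0.1],[0,0,0,0.1],[0,0,0,0.1],[0,0,0,0.1]]]'

```text
clock: 7.2
tool_pos: [0.5745, 0.205, 0.1671]
orientation: [158.7, 90.0, 83.1]
force: [-4.5, 4.8, 4.3]
opening: 0.0231
```

```bash
python3 st.py
```

```text
t 7.2 pos [0.5745 0.205  0.1671] open 0.0231 F [-4.5  4.8  4.3] M [1.98 1.67 0.09] j [ 38.  17. -13.  -0. -60.  67.]
zang 284.4537899583131 x [ 1.e-04  7.e-04 -1.e+00]
err in tool cm [-0.   -0.02  0.07]
```

>>> move_arm --commands '[[[0,0,0,0.08],[0,0,0,0.08],[0,0,0,0.08],[0,0,0,0.08],[0,0,0,0.08],[0,0,0,0.08],[0,0,0,0]]]'

```text
clock: 7.9
tool_pos: [0.5748, 0.2056, 0.1671]
orientation: [169.0, 89.9, 66.0]
force: [-4.2, 6.7, 3.3]
opening: 0.0233
```

```bash
python3 st.py
```

```text
t 7.9 pos [0.5748 0.2056 0.1671] open 0.0233 F [-4.2  6.7  3.3] M [2.53 1.48 0.07] j [ 38.  17. -13.  -0. -60.  39.]
zang 257.0400006615465 x [ 7.0e-04  1.6e-03 -1.0e+00]
err in tool cm [-0.    0.    0.14]
```

>>> move_arm --commands '[[[0,0,0,0.07],[0,0,0,0.07],[0,0,0,0.07],[0,0,0,0.07],[0,0,0,0.05],[0,0,0,0]]]'

```text
clock: 8.5
tool_pos: [0.5761, 0.2045, 0.1671]
orientation: [116.3, 89.9, -5.4]
force: [5.0, 0.7, -0.8]
opening: 0.0232
```

```bash
python3 st.py; python3 ring.py 6 | tail -4
python3 - <<'E'
from h import *
f=np.load("side6.npz")["p"][-1]; m=blue(f); m[:, :290]=0;m[:,360:]=0;m[:180]=0;m[250:]=0
v,u=np.nonzero(m);print(len(u),u.mean() if len(u) else 0,v.mean() if len(v) else 0)
E
```

```text
t 8.5 pos [0.5761 0.2045 0.1671] open 0.0232 F [ 5.   0.7 -0.8] M [ 0.35 -2.16  0.78] j [ 38.  17. -13.   0. -60.  20.]
zang 238.29788948586076 x [ 2.4e-03 -2.0e-04 -1.0e+00]
err in tool cm [-0.   -0.12  0.1 ]
red [ 3.  2.  3.  3.  3.  3.  2.  3.  3.  4.  3.  3.  1.  0.  0.  0.  4. 27.
 56. 41. 10.  1. -1. -0.  0.  0.  0.  0.  1.  1.]
grey 205.. [18. 16. 15. 17. 21. 24. 26. 25. 24. 25. 24. 25. 30. 48. 71. 79. 78. 65.
 51. 53. 70. 85. 87. 80. 58. 41. 38. 38. 40. 61.]
288 336.6388888888889 214.0625
```

View pics/r6.png

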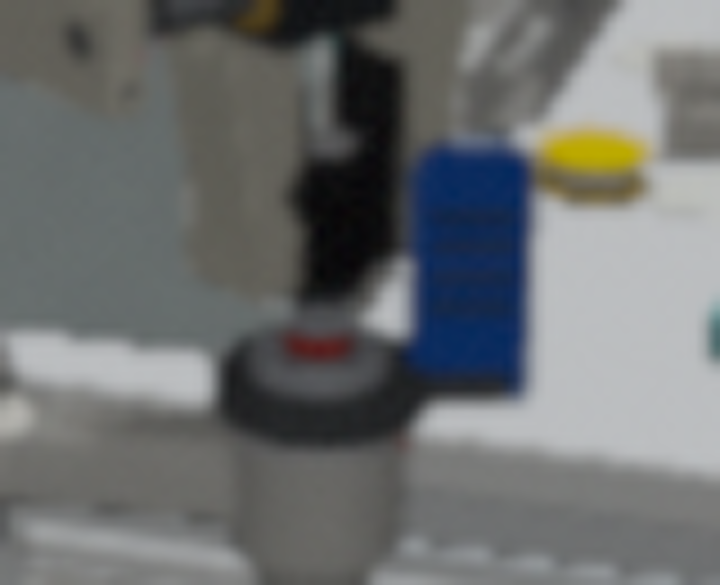

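The plate now faces the camera, with its edges at about crop u 415–530. The ring at (320,346) sits on the collar. I'll compare the plate edges with the projected closed pose.

Run:
```python
from h import *
ps=np.load("side6.npz")["p"]; p=np.mean(ps,0)
b=(p[...,2]-p[...,0])
for v in(205,210,215,220): 
    r=b[v,322:352]; h=r.max()/2; i=np.nonzero(r>h)[0]
    l=i[0]-1+(h-r[i[0]-1])/(r[i[0]]-r[i[0]-1]); q=i[-1]+(r[i[-1]]-h)/(r[i[-1]]-r[i[-1]+1]); print(v,"edges u",322+l,322+q)
col=b[195:235,337];h=col.max()/2;i=np.nonzero(col>h)[0];print("rows",195+i[0],195+i[-1])
L=np.array([.5749,.2003])
for a in(196,199,201,203,205,208,212,216,220,225):
    t=np.radians(a);d=np.array([np.cos(t),np.sin(t)]);n=np.array([-d[1],d[0]])
    c=[proj("side",[[*(L+r*d+s*.00275*n),z]])[0] for z in(.195,.165) for r in(.018,.045) for s in(-1,1)]
    print(a,"z195 inner u %.1f/%.1f outer %.1f/%.1f (v %.1f/%.1f inner, %.1f/%.1f outer)  z165 inner %.1f/%.1f outer %.1f/%.1f"%(*[x[0] for x in c[:4]],*[x[1] for x in c[:4]],*[x[0] for x in c[4:]]))
```

```text
205 edges u 330.4655172413793 343.03125
210 edges u 330.3423913043478 343.0986842105263
215 edges u 330.69620253164555 342.90425531914894
220 edges u 330.61728395061726 342.875
rows 201 226
196 z195 inner u 330.7/330.6 outer 345.0/344.9 (v 199.5/198.5 inner, 199.8/198.7 outer)  z165 inner 330.3/330.2 outer 344.4/344.3
199 z195 inner u 330.8/330.5 outer 345.0/344.7 (v 199.3/198.3 inner, 199.3/198.2 outer)  z165 inner 330.3/330.1 outer 344.4/344.1
201 z195 inner u 330.8/330.5 outer 345.0/344.6 (v 199.2/198.2 inner, 199.0/197.9 outer)  z165 inner 330.4/330.0 outer 344.3/344.0
203 z195 inner u 330.8/330.4 outer 344.9/344.4 (v 199.1/198.0 inner, 198.7/197.6 outer)  z165 inner 330.4/330.0 outer 344.3/343.8
205 z195 inner u 330.8/330.3 outer 344.8/344.2 (v 199.0/197.9 inner, 198.4/197.3 outer)  z165 inner 330.4/329.9 outer 344.2/343.6
208 z195 inner u 330.8/330.1 outer 344.6/343.9 (v 198.8/197.7 inner, 197.9/196.9 outer)  z165 inner 330.3/329.7 outer 344.0/343.3
212 z195 inner u 330.7/329.8 outer 344.2/343.3 (v 198.5/197.5 inner, 197.3/196.3 outer)  z165 inner 330.3/329.4 outer 343.6/342.7
216 z195 inner u 330.6/329.5 outer 343.7/342.6 (v 198.3/197.3 inner, 196.8/195.8 outer)  z165 inner 330.1/329.1 outer 343.1/342.0
220 z195 inner u 330.4/329.2 outer 343.1/341.9 (v 198.1/197.1 inner, 196.2/195.2 outer)  z165 inner 330.0/328.8 outer 342.5/341.3
225 z195 inner u 330.1/328.7 outer 342.3/340.8 (v 197.8/196.8 inner, 195.5/194.6 outer)  z165 inner 329.7/328.3 outer 341.7/340.2
```

The plate looks a few degrees short of closed. I'll keep twisting in small steps and watch torque and angle.

>>> move_arm --commands '[[[0,0,0,0.03],[0,0,0,0.03],[0,0,0,0]]]'

```text
clock: 8.95
tool_pos: [0.5767, 0.2038, 0.1672]
orientation: [107.3, 89.8, -17.8]
force: [9.4, -3.4, -3.8]
opening: 0.0232
```

```bash
python3 st.py
```

```text
t 8.95 pos [0.5767 0.2038 0.1672] open 0.0232 F [ 9.4 -3.4 -3.8] M [-0.98 -3.59  0.86] j [ 38.  17. -13.   0. -60.  17.]
zang 234.9309750383942 x [ 0.0033 -0.001  -1.    ]
err in tool cm [-0.   -0.21  0.09]
```

>>> move_arm --commands '[[[0,0,0,0.03],[0,0,0,0.03],[0,0,0,0]]]'

```text
clock: 9.25
tool_pos: [0.5774, 0.2029, 0.1673]
orientation: [100.2, 89.7, -28.3]
force: [13.0, -6.9, -4.6]
opening: 0.0235
```

```bash
python3 st.py;  cat > edge.py <<'E'
from h import *
from plant import snapshot
p=np.mean([snapshot("side")[0] for _ in range(3)],0); np.savez("last.npz",p=p)
b=(p[...,2]-p[...,0])
for v in(205,210,215,220):
    r=b[v,322:352]; h=r.max()/2; i=np.nonzero(r>h)[0]
    print(v,"edges u",322+i[0]-1+(h-r[i[0]-1])/(r[i[0]]-r[i[0]-1]),322+i[-1]+(r[i[-1]]-h)/(r[i[-1]]-r[i[-1]+1]))
g=p[195:235,318:323].mean(1);r=(g[:,0]-g[:,1:].mean(1)+2.5)[20:35].round(0);print("red 215..",r)
E
python3 edge.py
```

```text
t 9.25 pos [0.5774 0.2029 0.1673] open 0.0235 F [13.  -6.9 -4.6] M [-2.4  -4.96  0.94] j [ 38.  17. -13.   0. -60.  14.]
zang 231.48466304222035 x [ 0.0041 -0.0022 -1.    ]
err in tool cm [-0.   -0.31  0.07]
205 edges u 330.7043010752688 343.0104166666667
210 edges u 330.53225806451616 343.03472222222223
215 edges u 330.70512820512823 342.8936170212766
220 edges u 330.63157894736844 342.8469387755102
red 215.. [ 2.  2.  1.  0.  0.  0.  6. 31. 59. 40. 10.  0. -0. -0. -0.]
```

Run:
```python
from h import *
from plant import snapshot
X=[]
for _ in range(4):
    p,d=snapshot("side"); m=np.zeros((480,640),np.uint8); m[203:223,332:342]=1; m=(m>0)&blue(p)&(d>0); X.append(cloud("side",d)[m])
X=np.vstack(X); c=np.polyfit(X[:,0],X[:,1],1); print(len(X),X.mean(0),"slope angle",180+np.degrees(np.arctan(c[0])),"resid",np.std(X[:,1]-np.polyval(c,X[:,0])),X.min(0),X.max(0))
for a in(201,206,211,216):
    t=np.radians(a); d=np.array([np.cos(t),np.sin(t)]);n=np.array([d[1],-d[0]]); q=np.array([.5749,.2003])+.0315*d+.00275*n; print(a,q)
```

```text
794 [0.5453413  0.19536034 0.16889736] slope angle 199.53832896078328 resid 0.0015801354487561313 [0.53614796 0.18918329 0.1478656 ] [0.55468864 0.20233324 0.18948923]
201 [0.5445067  0.19157876]
206 [0.54538247 0.18896299]
211 [0.54648288 0.18643351]
216 [0.54779956 0.18400956]
```

>>> move_arm --commands '[[[0,0,0,-0.03],[0,0,0,0],[0,0,0,0],[0,0,0,0]]]'

```text
clock: 10.0
tool_pos: [0.5773, 0.2032, 0.1673]
orientation: [104.0, 89.8, -22.8]
force: [13.2, -6.2, -5.0]
opening: 0.0231
```

```bash
python3 st.py; python3 edge.py; python3 -c "
from h import *
p=np.load('last.npz')['p'];cv2.imwrite('pics/end.png',cv2.resize(p[150:250,270:380].astype(np.uint8),(660,600),interpolation=cv2.INTER_CUBIC)[:,:,::-1])"
```

```text
t 10.0 pos [0.5773 0.2032 0.1673] open 0.0231 F [13.2 -6.2 -5. ] M [-1.98 -4.75  0.88] j [ 38.  17. -13.   0. -60.  15.]
zang 233.25243789927353 x [ 0.004  -0.0017 -1.    ]
err in tool cm [-0.   -0.29  0.08]
205 edges u 330.7105263157895 343.0239726027397
210 edges u 330.5 343.1216216216216
215 edges u 330.7 342.9148936170213
220 edges u 330.63125 342.855
red 215.. [ 3.  2.  1.  0. -0.  0.  6. 31. 59. 40. 10.  1. -1. -0.  0.]
```

View pics/end.png

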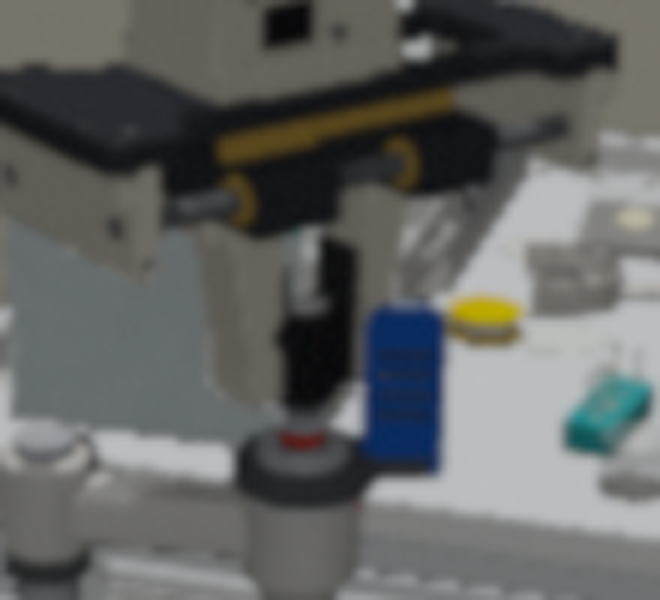

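The ring at crop (302,440) sits on the collar top, the knob is between the fingers, and the lever plate at (405,390) is turned fully round. I'm handing it in.

```bash
python3 -c "
from plant import close_job
print(close_job())"
```

```text
the job is handed in; nothing more can be done
None
```

I gripped the knob, lowered the spindle about 45.5 mm until the red ring's lower edge met the collar top, and twisted clockwise until the blue lever reached its stop. I handed the job in at about 10 s, still gripping the knob.

**Mark:** In the last side view the whole ring is visible, sitting on the collar with no steel showing below it. Its lower edge measures about row 224.1 and the collar junction about 224.6. That puts it within roughly 1 mm of level, probably slightly high. At 46.0 mm down the ring had just begun to disappear, so I backed off 0.3 mm.

**Lever:** A plane fitted to the plate gives 199.5°, against about 201° expected when closed. The plate stayed still through a further 7° of hand twist while the side force rose to about 15 N, so I take it to be at its stop.

**Disagreements:**
- The plate looks about 12.4 px wide in the side view, against about 14 px expected when closed. That alone would put it about 10–15° short. I relied on the plane fit and the rising force instead.
- The early image estimates put the mark at 46.6–47.3 mm, above the stated 46 mm maximum.

**Other things:** I never moved the hand near the rods or bottles, but I did not check them again at the end.

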